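Rehang the lift-off door of a queen-cell incubator

TASK

Put the cleaned door of the bench incubator back: take it from the drying rack, lower it gently onto the hinge so that both of its knuckles drop fully home on their two pins, let go, and swing it shut against the seal. The hinge strip is adjustable sideways, so feel for the pins; leave the bottle, the carton and the glove box where they are.

Things in the scene. Friction and masses are not known exactly. Their poses are not given: they have to be found in the camera images.
- incubator: Fixed bench incubator without its door, light grey box 200 mm deep (x) x 200 wide (y) x 225 high. Origin: centre of its underside, z up. Its open front looks to its own -x: front face at x = -100 mm with a rubber seal 3 mm proud round the opening. A steel hinge strip stands upright on the front at its -y end (right, seen from the front), with two equal upright pins one above the other on one vertical line.
- hinge_mid (a point): Middle setting of the hinge, fixed in the incubator's frame at (-112, -88, 72) mm: foot of the lower pin if the strip were centred. The strip is screwed tight through slotted holes, so the real pin line is up to 6 mm from here along the incubator's y, either way, anew each time and not reported; x and z are true.
- upper_mid (a point): The same for the upper pin, 105 mm above hinge_mid. Each pin is 9.5 mm thick and 24 mm tall, its flat tip 8 mm wide after a 5 mm taper, and stands on a round steel shoulder 18 mm across and 22 mm tall, whose top (level with this point) carries the knuckle. The strip does not yield.
- door: Loose lift-off door, light grey, 0.29 to 0.47 kg. Panel 165 wide x 165 high x 18 mm thick, dark window. Origin: on the knuckle axis, foot of the lower knuckle; z up. Panel at y 14 (hinge edge) to 179 mm (free edge), z -20 to 145, x -9 (outer face) to 9. Shut, its axes match the incubator's; it opens by turning positively about z, may be hung at any opening to 2 rad, and stays where left.
- upper_knuckle (a point): Foot of the door's upper knuckle, 105 mm above the door's origin. Both knuckles are open steel tubes, bore 12 mm, 18 mm outside, 26 mm long. To be brought sideways in over the pins (below the upper shoulder, above the pin tips), the door must be 26 to 54 mm above its hung height.
- door_top (a point): Middle of the door's top edge, over its balance point (within 4 mm): y = 96.5, z = 145 mm in the door's frame. The 18 mm thick panel can be gripped here across its thickness. The knuckles are far from this grip: pressed down on the pin tips with more than a few newtons, the door turns in the fingers.
- door_handle (a point): Middle of the door's upright grey bar handle, 34 mm out from the middle of the panel on the outer face, near the free edge: (-34, 160, 62) mm in the door's frame; bar 10 mm thick, 85 mm long.
- rack: Fixed wire drying rack: base 120 (x) x 115 mm (y), four wire hoops 85 mm high along y, 28 mm apart. Origin: centre of its underside. The door stands upright in its middle slot (22 mm wide), foot 6 mm above the bench, free edge towards the rack's +y, outer face towards its -x.
- bottle: Bystander: loose off-white plastic bottle, 54 mm across, 120 mm high; origin at the centre of its foot.
- carton: Bystander: loose low white carton, 70 x 110 x 42 mm; origin at the centre of its underside.
- glovebox: Bystander: loose white and green box of gloves, 115 x 225 x 75 mm; origin at the centre of its underside.
Not all that is in view belongs to the job. Of the things like the door, leave any that is blue or pink; of the rest the larger one is meant.

How it is judged:
On the way:
1. the door hangs upright with both knuckles fully home on the pins (z of door in the frame of incubator between 0.0685 and 0.0755 m and x of door in the frame of incubator between -0.117 and -0.107 m and y of door in the frame of incubator between -0.097 and -0.079 m and angle between door's own z axis and vertical below 0.06 rad), for 0.2 s.
At the end, for the whole second after the job is handed in: The door hangs with its origin within 3.5 mm of hung height, 5 mm of the pin line in x, 9 mm of the middle setting in y, upright within 0.06 rad, shut (turned at most 0.06 rad from the incubator), at rest and let go (all of step 1 and angle between the y axis of door and the y axis of incubator, either way round below 0.06 rad and y of door_top in the frame of incubator above -0.04 m and linear speed of door below 0.02 m/s and angular speed of door below 0.1 rad/s); the robot touches nothing.
It fails at once if the door is slammed or forced against the incubator or its hinge (more than 60 N) (contact force between door and incubator above 60 N).
It fails at once if the bottle is knocked over or shifted by more than 30 mm (distance of bottle from where it was at the start of the episode above 0.03 m or angle between bottle's own z axis and vertical above 0.4 rad).
It fails at once if the carton is shifted by more than 30 mm (distance of carton from where it was at the start of the episode above 0.03 m).
It fails at once if the glove box is shifted by more than 30 mm (distance of glovebox from where it was at the start of the episode above 0.03 m).
It also fails if it takes over 58 s, if anything falls off the work surface, if the arm or the gripper's body presses on something with over 40 N, if the wrist force passes 120 N, or if a joint passes its speed limit or range.

ROBOT

A 6-joint arm with a two-finger parallel gripper is mounted at the origin on the work surface. World frame = base frame: x ahead of the robot, y to its left, z up, the work surface at z = 0. Lengths are in m, angles in rad, forces in N, time in s.
With the tool pointing down it reaches from about 0.3 to 0.875 m from the base axis. Payload 6.4 kg.
Tool frame: the origin (TCP) lies midway between the tips of the shut fingers; the grasp point (between the pads) lies 19 mm behind it; z points along the fingers, y is the line along which they close (so a half turn about z gives the same grasp; the last joint's range is limited). The gripper opens to 85 mm and grips with 20 to 120 N. Pads are 22 mm wide; open, the fingers measure 114 mm over their backs; the gripper's body (76 mm by 85 mm) begins 54 mm behind the grasp point. The pads swing forward as they close: fully open they stand 13 mm farther back than shut.
Start: joints at [1.106, 0.181, 1.607, -0, 1.354, -0.206], TCP at [0.147, 0.556, 0.231] pointing down, gripper open.
Joint ranges: [-2.99, 2.99], [-0.89, 2.07], [0.3, 2.58], [-1.14, 4.28], [0, 2.63], [-3.12, 3.12]. Speed limits (rad/s): [2.57, 2.57, 3.01, 3.14, 3.14, 3.14].

INTERFACE

Orientations are given as a unit quaternion [w, x, y, z].
In Python, from bench import ctrl gives the robot as it stands.
- The arm moves only by the tool send_rows, never from a script. Its argument "motion" is a list of rows, each a list of 7 numbers: the turn, a rotation vector about the tool's x, y, z in degrees, then the shift along the tool's x, y, z in mm, then the closure, from -1 (fully open) to 1 (shut). In form: [[rx, ry, rz, tx, ty, tz, grip], ...]. A call has exactly 10 rows; each row shifts and turns the commanded pose from where the row before left it, along the tool's axes as they then stand; what a row does not reach is not made up. A row lasts 1/10 s, in which the tool goes at most 50 mm and 8.59 degrees, less where a joint would pass 70% of its speed; a pose out of reach is approached as far as the arm can. A call is refused whole if a number of a shift passes 50 or a number of a turn 8.59, either way. A call with a gripper value outside its range is refused whole. The fingers move at their own pace and stop on an object; the grip force is fixed at half the most. Time passes only in rows, so rows that do not move let the fingers close, or fill a call up. It gives the time, the measured TCP pose, the force, the opening and the grip force at its end, in the units of the state.
- ctrl.get_obs(): the state, without advancing time (a new reading comes with each control period).
- ctrl.camera(name): name is "scene" or "top" or "wrist"; returns a dict with "color" (480x640x3 uint8, red, green, blue), "z_map" (480x640 float32, m along the optical axis (not along the pixel's ray), 0 where there is no reading), "mtx" (3x3 intrinsics, pixels), "k1" (the pictures are not rectified: a ray, as slopes to the right and down, at radius r is drawn at 1 + k1 r^2 times it, then the intrinsics apply), "extrinsics" (4x4, takes a point from camera to world coordinates); the wrist camera has in their place "hand_eye" (4x4, takes a point from camera to tool coordinates, whose origin is the TCP and whose axes are the flange's). Camera axes: x right, y down, z forward; pixel columns grow to the right and rows downward; lengths in m; the calibration is good to about 2 mm. A picture is of the moment at which its call begins: read the wrist's pose just before it.
- ctrl.hand_in(): hands the job in; it is judged then, once.
The state is a dict: "time_s": time; "q": joint angles; "dq": joint speeds; "joint_efforts": joint torques, N m; "eef_pos": TCP position; "eef_rot": TCP orientation; "wrist_force": force on the tool from outside, world axes, zero at the start; "torque": the same for the moment, N m; "opening": opening from 0.0 (shut) to 1.0 (fully open); "grasp_force": force on a finger pad.
Only numpy, scipy, OpenCV 4.12 (cv2) and the standard library are available. Lean on these libraries where they do the work, as an engineer would, in place of code of your own. Each camera call takes 0.05 s, during which the arm holds its last target. There are 200 camera calls.

## Working session

There is one attempt and no reset: what is moved stays moved. The work goes in short steps, Python scripts to look and compute and a tool call to move; the robot and the scene stay as the last step left them, time stands still between calls to the robot, and variables do not carry over. Pictures are saved under pics/ and viewed, at most 10 in all, crops included, and the job is handed in when it is done.

Besides the shell and the picture viewer there is one more tool, called after "Call:" by a JSON object that holds its "fn" and its "kwargs". send_rows: Moves the arm, as the interface text tells. Its arguments: {"type":"object","properties":{"motion":{"type":"array","items":{"type":"array","items":{"type":"number"}}}},"required":["motion"]}

```bash
mkdir -p pics
cat > h.py <<'E'
import numpy as np,cv2
from scipy.spatial.transform import Rotation as R
from bench import ctrl
def pose():
    o=ctrl.get_obs();q=np.array(o['eef_rot']);T=np.eye(4);T[:3,:3]=R.from_quat(q[[1,2,3,0]]).as_matrix();T[:3,3]=o['eef_pos'];return o,T
def cam(n):
    o,T=pose();c=ctrl.camera(n)
    E=T@c['hand_eye'] if n=='wrist' else np.array(c['extrinsics'])
    return c,E
def cloud(c,E):
    z=c['z_map'];h,w=z.shape
    K=np.array(c['mtx']);u,v=np.meshgrid(np.arange(w),np.arange(h))
    p=cv2.undistortPoints(np.stack([u,v],-1).reshape(-1,1,2).astype(float),K,np.array([c['k1'],0,0,0,0.])).reshape(h,w,2)
    P=np.dstack([p[...,0]*z,p[...,1]*z,z]);W=P@E[:3,:3].T+E[:3,3];W[z==0]=np.nan;return W
E
python3 - <<'E'
from h import *
for n in('top','scene'):
    c,E=cam(n);cv2.imwrite(f'pics/{n}0.png',c['color'][...,::-1]);np.save(f'{n}0.npy',cloud(c,E));print(n,E.round(3).tolist(),c['k1'])
print(ctrl.get_obs())
E
```

```text
top [[-0.019, -0.999, 0.051, 0.455], [-1.0, 0.019, 0.015, 0.058], [-0.016, -0.051, -0.999, 1.354], [0.0, 0.0, 0.0, 1.0]] -0.1025601528584062
scene [[-0.674, 0.579, -0.46, 1.04], [0.739, 0.53, -0.415, 0.536], [0.004, -0.62, -0.785, 0.975], [0.0, 0.0, 0.0, 1.0]] -0.16112695832103777
{'time_s': 0.1, 'q': array([ 1.10570909e+00,  1.81483256e-01,  1.60792178e+00,  1.32900369e-06,
        1.35381518e+00, -2.06285446e-01]), 'dq': array([-0.00040423, -0.00234266, -0.00285861, -0.00146311, -0.00028102,
       -0.00145064]), 'joint_efforts': array([ 2.50384801e-04, -4.45873046e+01, -3.52241027e+01, -2.45937590e-04,
        3.96895164e-03, -5.33047313e-06]), 'eef_pos': array([0.14689666, 0.55539273, 0.23045831]), 'eef_rot': array([-2.68686444e-04,  1.29040170e-01,  9.91639033e-01, -7.68146575e-04]), 'wrist_force': array([ 0.39963415, -0.14508365, -0.87777219]), 'torque': array([-0.0109547 ,  0.02273684,  0.06079432]), 'grasp_force': 0.0, 'opening': 0.9994336250482885}
```

View pics/top0.png

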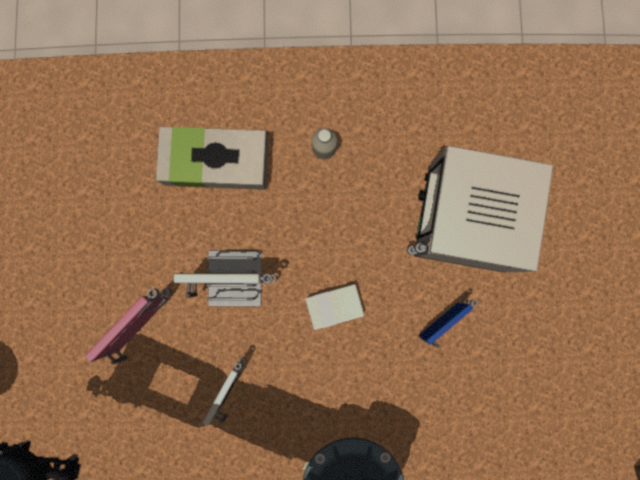

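View pics/scene0.png

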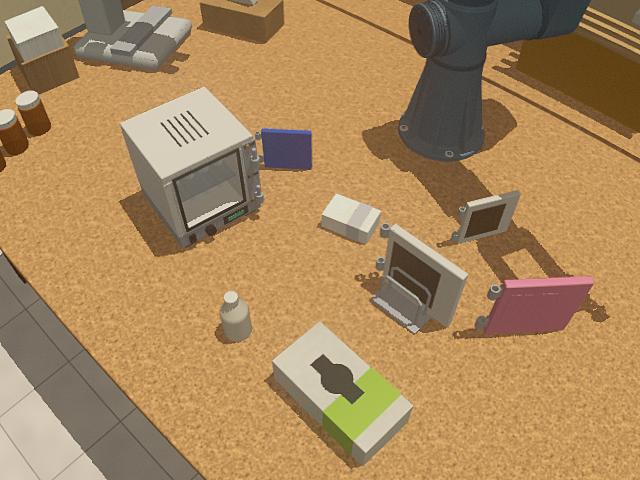

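The top view shows the grey door in the rack, with its top edge from px (175,279) to (260,279), its knuckle at (267,279) and its handle on the -x side. The incubator is at about (490,210) and faces image-left, with its hinge at (418,249). The blue, pink and small grey doors are decoys. Next I'll measure from depth.

Run:
```python
from h import *
W=np.load('top0.npy');v,u=np.mgrid[:480,:640]
def rect(name,m,lo,hi):
    s=m&(W[...,2]>lo)&(W[...,2]<hi);P=W[s]
    r=cv2.minAreaRect((P[:,:2]*1000).astype(np.float32));print(name,len(P),'c',np.round(r[0],1),'size',np.round(r[1],1),'ang',round(r[2],2),'z',np.median(P[:,2]).round(4),'med',np.median(P[:,:2],0).round(4))
    return P
box=lambda a,b,c,d:(u>a)&(u<b)&(v>c)&(v<d)
rect('inc',box(430,560,140,280),.20,.25)
P=rect('door',box(165,262,265,292),.155,.19)
d=np.linalg.svd(P[:,:2]-P[:,:2].mean(0),full_matrices=False)[2][0];print('door dir',d)
rect('knuck',box(258,280,270,290),.10,.19)
rect('hinge',box(402,432,235,262),.15,.22)
rect('rack',box(200,270,245,312),.06,.1)
rect('bottle',box(305,345,120,165),.05,.13)
rect('carton',box(300,370,280,335),.03,.06)
rect('glove',box(150,275,120,195),.05,.09)
S=np.load('scene0.npy')
def r2(name,a,b,c,d,lo,hi):
    s=box(a,b,c,d)&(S[...,2]>lo)&(S[...,2]<hi);P=S[s];r=cv2.minAreaRect((P[:,:2]*1000).astype(np.float32));print('scene',name,len(P),np.round(r[0],1),np.round(r[1],1),round(r[2],2),np.median(P[:,2]))
r2('inc',115,255,85,170,.21,.24)
r2('door',385,470,222,300,.16,.18)
for n,A in(('scene',(250,290,130,215)),):
    img=cv2.imread('pics/scene0.png')[130:215,225:285];cv2.imwrite('pics/hz.png',cv2.resize(img,None,fx=7,fy=7,interpolation=cv2.INTER_CUBIC))
```

```text
inc 11975 c [ 577.8 -254.8] size [204.1 201.7] ang 78.44 z 0.2246 med [ 0.5761 -0.2524]
door 788 c [457.9 259.3] size [169.3  17.2] ang 88.94 z 0.1704 med [0.4587 0.2578]
door dir [-0.01964795 -0.99980696]
knuck 94 c [456.2 166.2] size [25.  17.7] ang 88.14 z 0.1554 med [0.4572 0.1691]
hinge 218 c [ 512.2 -133.3] size [35.5 29.8] ang 7.67 z 0.1829 med [ 0.5098 -0.1372]
rack 561 c [458.5 235.6] size [118.2  90.4] ang 88.81 z 0.086 med [0.4701 0.2445]
bottle 540 c [739.9  48.8] size [53.  49.9] ang 81.99 z 0.0846 med [0.7336 0.0497]
carton 1755 c [394.4  34. ] size [ 70.8 110.2] ang 14.75 z 0.0418 med [0.3945 0.0338]
glove 5982 c [714.9 285.4] size [226.2 117.6] ang 86.49 z 0.0746 med [0.7132 0.2839]
scene inc 6926 [ 576.4 -256.2] [211.8 202.3] 78.49 0.22614108312890574
scene door 1033 [460.  259.3] [165.5  21.1] 88.59 0.17074061921224282
```

Call:
{"fn": "send_rows", "kwargs": {"motion": [[0,0,8.5,0,0,-10,-1],[0,0,8.5,0,0,-10,-1],[0,0,8.5,0,0,-10,-1],[0,0,8.5,0,0,-10,-1],[0,0,8.5,0,0,-10,-1],[0,0,8.5,0,0,-10,-1],[0,0,8.5,0,0,-5,-1],[0,0,8.5,0,0,-5,-1],[0,0,8.3,0,0,0,-1],[0,0,0,0,0,0,-1]]}}

```text
time_s: 1.1
eef_pos: [0.1471, 0.5557, 0.301]
eef_rot: [0.0, 0.714, 0.7, -0.0]
wrist_force: [0.6, -1.1, -0.5]
opening: 1.002
grasp_force: 0.0
```

```bash
cat >> h.py <<'E'
def go(x,y,z,yawd=None):
    "tool-frame mm needed to reach world mm; yawd= wanted angle of tool y"
    o,T=pose();d=T[:3,:3].T@(np.array([x,y,z])/1000-T[:3,3])*1000
    print('t',round(o['time_s'],2),'p',(T[:3,3]*1000).round(1),'yaw',np.degrees(np.arctan2(T[1,1],T[0,1])).round(2),'tilt',(T[:2,2]).round(4),'F',o['wrist_force'].round(1),'M',o['torque'].round(2),'op',round(o['opening'],3),'gf',round(o['grasp_force'],1))
    print('tool shift',d.round(1))
E
python3 -c "
from h import *
go(458.5,259.3,300)"
```

```text
t 1.1 p [147.1 555.7 301. ] yaw -1.2 tilt [-0.0003 -0.0005] F [ 0.6 -1.1 -0.5] M [-0.04  0.03  0.03] op 1.002 gf 0.0
tool shift [-289.8  317.6    1.1]
```

Call:
{"fn": "send_rows", "kwargs": {"motion": [[0,0,0,-20,22,0,-1],[0,0,0,-32,35,0,-1],[0,0,0,-34,37,0,-1],[0,0,0,-34,37,0,-1],[0,0,0,-34,37,0,-1],[0,0,0,-34,37,0,-1],[0,0,0,-34,37,0,-1],[0,0,0,-34,37,0,-1],[0,0,0,-22,25,0,-1],[0,0,0,-12,14,0,-1]]}}

```text
time_s: 2.1
eef_pos: [0.46, 0.2582, 0.3007]
eef_rot: [0.0, 0.714, 0.701, -0.0]
wrist_force: [0.1, -0.1, -0.5]
opening: 1.001
grasp_force: 0.0
```

Run:
```python
from h import *
go(458.5,259.3,300)
c,E=cam('wrist');cv2.imwrite('pics/w1.png',c['color'][...,::-1]);W=cloud(c,E);np.save('w1.npy',W)
s=(W[...,2]>.163)&(W[...,2]<.18);P=W[s]
r=cv2.minAreaRect((P[:,:2]*1000).astype(np.float32));print(len(P),r,np.median(P[:,2]))
print(c['hand_eye'].round(3))
```

```text
t 2.1 p [460.  258.2 300.7] yaw -1.04 tilt [-0.0006 -0.0008] F [ 0.1 -0.1 -0.5] M [0.04 0.06 0.01] op 1.001 gf 0.0
tool shift [ 1.1 -1.5  0.7]
5412 ((444.8663330078125, 311.432373046875), (62.67729187011719, 266.1566467285156), 15.876255989074707) 0.17053049096389655
[[ 0.    -0.954 -0.299  0.077]
 [ 1.     0.    -0.    -0.001]
 [ 0.001 -0.299  0.954 -0.143]
 [ 0.     0.     0.     1.   ]]
```

View pics/w1.png

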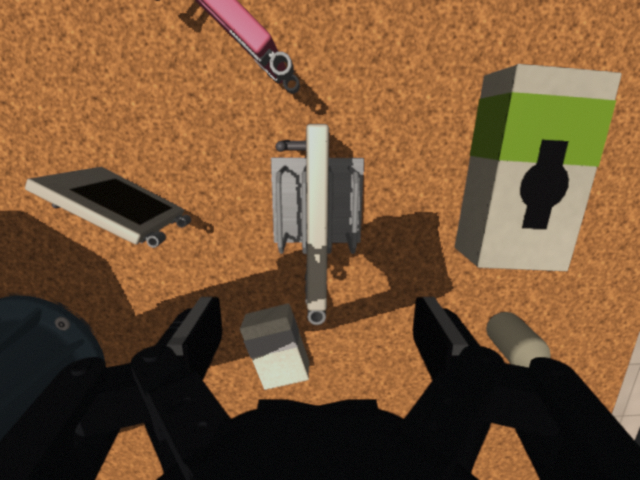

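The wrist view shows the door edge at px (317,125–300) with the upper knuckle bore at (317,315), all centred between the fingers. I'll refine the door position from this cloud and then descend.

Run:
```python
from h import *
W=np.load('w1.npy');v,u=np.mgrid[:480,:640]
s=(u>298)&(u<336)&(v>115)&(v<325)&(W[...,2]>.166)&(W[...,2]<.176);P=W[s]
r=cv2.minAreaRect((P[:,:2]*1000).astype(np.float32));print(len(P),r,np.median(P[:,2]))
s=(u>300)&(u<332)&(v>300)&(v<328)&(W[...,2]>.13)&(W[...,2]<.166);P=W[s];print(len(P),np.median(P,0),cv2.minAreaRect((P[:,:2]*1000).astype(np.float32)))
```

```text
3897 ((459.523681640625, 260.3472900390625), (163.18301391601562, 17.822023391723633), 88.4358139038086) 0.17094807198104134
233 [0.45636142 0.15994916 0.15557948] ((456.66229248046875, 168.23190307617188), (17.310134887695312, 25.186941146850586), 4.330432415008545)
```

Call:
{"fn": "send_rows", "kwargs": {"motion": [[0,0,0.3,1.5,0,20,-1],[0,0,0,0,0,30,-1],[0,0,0,0,0,35,-1],[0,0,0,0,0,35,-1],[0,0,0,0,0,25,-1],[0,0,0,0,0,13,-1],[0,0,0,0,0,5,-1],[0,0,0,0,0,0,1],[0,0,0,0,0,0,1],[0,0,0,0,0,0,1]]}}

```text
time_s: 3.15
eef_pos: [0.4593, 0.2626, 0.1398]
eef_rot: [0.001, 0.716, 0.698, 0.001]
wrist_force: [0.1, -0.1, 1.0]
opening: 0.512
grasp_force: 0.0
```

Call:
{"fn": "send_rows", "kwargs": {"motion": [[0,0,0,0,0,0,1],[0,0,0,0,0,0,1],[0,0,0,0,0,-5,1],[0,0,0,0,0,-20,1],[0,0,0,0,0,-30,1],[0,0,0,0,0,-30,1],[0,0,0,0,0,-30,1],[0,0,0,0,0,-15,1],[0,0,0,0,0,0,1],[0,0,0,0,0,0,1]]}}

```text
time_s: 4.15
eef_pos: [0.4576, 0.262, 0.2669]
eef_rot: [-0.0, 0.716, 0.698, -0.001]
wrist_force: [0.1, -0.5, -4.7]
opening: 0.202
grasp_force: 60.5
```

Run:
```python
from h import *
go(508,100,290)
c,E=cam('wrist');cv2.imwrite('pics/w2.png',c['color'][...,::-1]);W=cloud(c,E);np.save('w2.npy',W)
```

```text
t 4.15 p [457.6 262.  266.9] yaw -1.43 tilt [-0.0019 -0.0006] F [ 0.1 -0.5 -4.7] M [0.   0.03 0.04] op 0.202 gf 60.5
tool shift [-160.7   54.4  -23.1]
```

View pics/w2.png

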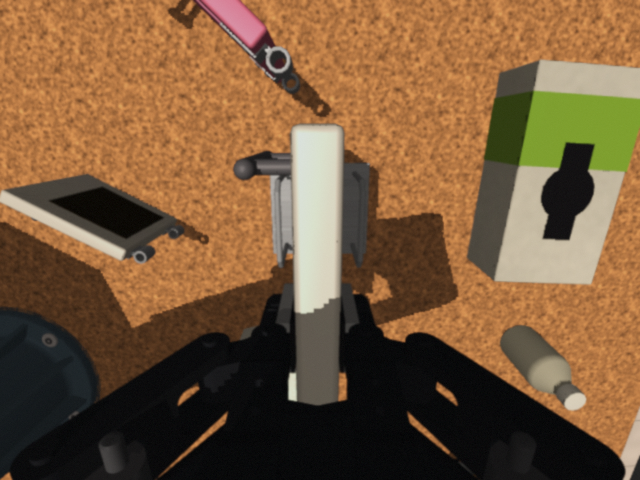

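The door is lifted and the grip is at 60 N. In this view the door's top edge runs (318,125–400), and the hand hides the knuckle. I'll move to a staging point about 60 mm in front of the pins.

Call:
{"fn": "send_rows", "kwargs": {"motion": [[0,0,0,-10,3,0,1],[0,0,0,-22,6,0,1],[0,0,0,-30,8,3,1],[0,0,0,-35,8,5,1],[0,0,0,-35,8,8,1],[0,0,0,-35,8,8,1],[0,0,0,-28,6,8,1],[0,0,0,-20,4,6,1],[0,0,0,-13,2,4,1],[0,0,0,-4,0,1,1]]}}

```text
time_s: 5.2
eef_pos: [0.5049, 0.0276, 0.2239]
eef_rot: [-0.001, 0.717, 0.698, -0.001]
wrist_force: [0.7, 0.5, -4.8]
opening: 0.198
grasp_force: 60.4
```

Run:
```python
from h import *
W=np.load('w2.npy');v,u=np.mgrid[:480,:640]
s=(u>285)&(u<350)&(v>115)&(v<290);P=W[s&(W[...,2]>.285)&(W[...,2]<.315)]
r=cv2.minAreaRect((P[:,:2]*1000).astype(np.float32));print('w2 edge',len(P),cv2.boxPoints(r).round(1).tolist(),r[2],np.median(P[:,2]))
go(515.5,30.5,224)
ims=[]
for n,(a,b,x,y) in dict(top=(200,290,370,450),scene=(110,230,210,370)).items():
    c,E=cam(n);np.save(n+'1.npy',cloud(c,E));im=c['color'][...,::-1];cv2.imwrite(f'pics/{n}1f.png',im);k=im[a:b,x:y]
    ims.append(cv2.resize(k,(400,int(400*k.shape[0]/k.shape[1])),interpolation=cv2.INTER_CUBIC)); 
H=max(i.shape[0] for i in ims);cv2.imwrite('pics/c1.png',np.hstack([cv2.copyMakeBorder(i,0,H-i.shape[0],0,0,0) for i in ims]))
```

```text
w2 edge 8461 [[448.70001220703125, 282.70001220703125], [466.79998779296875, 282.29998779296875], [468.1000061035156, 341.3999938964844], [450.0, 341.8999938964844]] 88.70436096191406 0.2984989242185684
t 5.2 p [504.9  27.6 223.9] yaw -1.53 tilt [-0.0025  0.0002] F [ 0.7  0.5 -4.8] M [ 0.12  0.03 -0.02] op 0.198 gf 60.4
tool shift [ 3.2 10.6 -0.2]
```

View pics/c1.png

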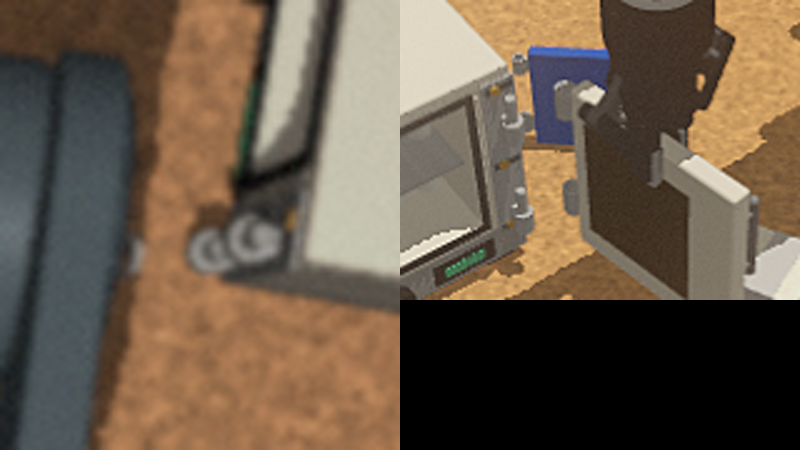

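The left panel (top) shows the two pin stacks at crop (208,248) for the lower one and (252,240) for the upper. The right panel (scene) shows the upper pin tip at (510,95), the lower tip at (521,190), and the door's knuckles at (565,95) and (572,197). I'll fit known-radius circles to these from depth.

```bash
cat > fit.py <<'E'
from h import *
from scipy.optimize import least_squares
v,u=np.mgrid[:480,:640]
def circ(P,r,c0):
    f=lambda c:np.hypot(P[:,0]-c[0],P[:,1]-c[1])-r
    s=least_squares(f,c0,loss='soft_l1',f_scale=1.);return s.x,np.median(abs(s.fun))
def run(W,name,jobs):
    for lab,(a,b,c,d),lo,hi,r,c0 in jobs:
        s=(u>=a)&(u<b)&(v>=c)&(v<d)&(W[...,2]*1000>lo)&(W[...,2]*1000<hi)
        P=W[s]*1000;P=P[np.hypot(P[:,0]-c0[0],P[:,1]-c0[1])<18]
        if len(P)<6: print(name,lab,len(P));continue
        x,e=circ(P[:,:2],r,c0);print(name,lab,len(P),x.round(1),'res',e.round(2),'mean',P.mean(0).round(1))
E
python3 - <<'E'
from fit import *
S=np.load('scene1.npy');T=np.load('top1.npy')
m=(513,-128);k=(502.2,-71.5)
run(S,'scene',[('upsh',(235,275,130,200),157,175,9,m),('uppin',(235,275,130,200),179,197,4.75,m),('losh',(235,275,150,215),52,70,9,m),('lopin',(235,275,150,215),74,92,4.75,m),
 ('kup',(265,295,125,165),216,242,9,k),('klo',(265,295,170,205),112,137,9,k)])
for lab,a in(('up',(415,430,238,258)),('lo',(404,415,240,258))):
    s=(u>=a[0])&(u<a[1])&(v>=a[2])&(v<a[3]);P=T[s]*1000
    for lo,hi in((90,100),(60,80),(195,207),(170,184)):
        q=P[(P[:,2]>lo)&(P[:,2]<hi)]
        if len(q): print('top',lab,lo,hi,len(q),q.mean(0).round(1))
# incubator pose both cams
for n,W,b in(('top',T,(430,560,140,280)),('scene',S,(115,255,85,170))):
    s=(u>b[0])&(u<b[1])&(v>b[2])&(v<b[3])&(W[...,2]>.215)&(W[...,2]<.235);P=W[s]*1000
    r=cv2.minAreaRect(P[:,:2].astype(np.float32));c=np.array(r[0]);a=np.radians(r[2]-180)
    X=np.array([np.cos(a),np.sin(a)]);Y=np.array([-X[1],X[0]]);print(n,c,r[1],r[2],'mid',c-112*X-88*Y,'Y',Y)
E
```

```text
scene upsh 96 [ 510.5 -132.4] res 2.22 mean [ 513.6 -131.7  166.4]
scene uppin 101 [ 512.5 -135.2] res 4.18 mean [ 512.3 -134.4  187. ]
scene losh 75 [ 510.8 -132.1] res 2.88 mean [ 514.5 -131.8   61.1]
scene lopin 75 [ 512.5 -135.2] res 3.24 mean [ 512.1 -135.    82.7]
scene kup 80 [500.3 -70.3] res 1.1 mean [505.3 -69.1 231.4]
scene klo 69 [500.6 -70.5] res 1.39 mean [505.3 -68.5 126.6]
top up 90 100 7 [ 510.6 -146.    95.3]
top up 60 80 23 [ 509.9 -145.2   70.2]
top up 195 207 34 [ 509.4 -132.2  200.7]
top up 170 184 74 [ 509.1 -130.3  176.7]
top lo 90 100 11 [ 509.1 -126.5   95.4]
top lo 60 80 41 [ 508.7 -125.3   71.4]
top [ 577.88757324 -255.86264038] (202.6361846923828, 201.61077880859375) 78.69461822509766 mid [ 513.55138757 -128.78449429] Y [ 0.98059625 -0.19603825]
scene [ 576.09936523 -256.52954102] (207.07679748535156, 202.04762268066406) 78.48001098632812 mid [ 512.23961403 -129.21130911] Y [ 0.97985509 -0.19970979]
```

```bash
cat >> fit.py <<'E'
def fitf(W,lab,box,lo,hi,r,c0,n,d,dmax=14):
    a,b,c,e=box;s=(u>=a)&(u<b)&(v>=c)&(v<e)&(W[...,2]*1000>lo)&(W[...,2]*1000<hi)
    P=W[s][:,:2]*1000;c0=np.array(c0,float)
    for i in range(4):
        Q=P[(np.hypot(*(P-c0).T)<dmax)&((P-c0)@np.array(n)<d)]
        if len(Q)<6: print(lab,len(Q));return
        c0,e=circ(Q,r,c0)
    print(lab,len(Q),c0.round(1),'res',e.round(2))
    return c0
E
python3 - <<'E'
from fit import *
S=np.load('scene1.npy');S0=np.load('scene0.npy');T=np.load('top1.npy')
xi=(-.198,-.98);yd=(.024,1)
for W in(S,S0):
  for lo,hi,r,l in((158,174,9,'upsh'),(180,196,4.75,'uppin'),(53,69,9,'losh'),(75,91,4.75,'lopin')):
    fitf(W,l,(235,275,130,215),lo,hi,r,(511,-129),xi,1,13 if r==9 else 8)
fitf(S,'kup',(265,295,125,165),218,240,9,(502,-71),yd,4,13);fitf(S,'klo',(265,295,170,205),113,135,9,(502,-71),yd,4,13)
for lo,hi in((198,204),(174,180),(93,98),(69,75)):
    s=(u>400)&(u<432)&(v>235)&(v<262);P=T[s]*1000;q=P[(P[:,2]>lo)&(P[:,2]<hi)&((P[:,:2]-(511,-129))@np.array(xi)<9)];print(lo,len(q),q.mean(0).round(1),q.min(0).round(1),q.max(0).round(1))
E
```

```text
upsh 51 [ 508.  -130.2] res 0.61
uppin 30 [ 508.6 -129.7] res 0.9
losh 38 [ 507.7 -129.1] res 0.89
lopin 22 [ 507.8 -129.1] res 0.49
upsh 45 [ 507.8 -130. ] res 0.99
uppin 27 [ 508.2 -130.1] res 0.65
losh 42 [ 508.  -129.4] res 0.64
lopin 26 [ 508.3 -130. ] res 1.18
kup 46 [500.5 -69.5] res 1.0
klo 40 [500.7 -70.6] res 1.19
198 16 [ 510.1 -128.5  200.7] [ 505.2 -139.7  198.6] [ 519.6 -123.5  203.8]
174 39 [ 509.3 -126.6  176.9] [ 500.8 -136.7  174.1] [ 517.8 -119.2  179.8]
93 10 [ 509.3 -126.4   95.6] [ 506.  -129.5   94. ] [ 512.1 -123.5   97.6]
69 28 [ 508.5 -127.    72.1] [ 500.9 -136.7   69.3] [ 517.6 -120.1   74.6]
```

Call:
{"fn": "send_rows", "kwargs": {"motion": [[0,0,0,-4,1,0,1],[0,0,0,-10,1,0,1],[0,0,0,-12,2,0,1],[0,0,0,-12,2,0,1],[0,0,0,-11,2,0,1],[0,0,0,-6,1,0,1],[0,0,0,-3.3,0,0,1],[0,0,0,0,0,0,1],[0,0,0,0,0,0,1],[0,0,0,0,0,0,1]]}}

```text
time_s: 6.3
eef_pos: [0.513, -0.0292, 0.2253]
eef_rot: [-0.0, 0.716, 0.698, 0.0]
wrist_force: [-0.3, -0.1, -3.8]
opening: 0.201
grasp_force: 60.3
```

Run:
```python
from fit import *
go(512.3,-30.9,224)
c,E=cam('scene');S=cloud(c,E);np.save('scene2.npy',S)
im=c['color'][...,::-1];cv2.imwrite('pics/c2.png',cv2.resize(im[115:215,215:315],None,fx=6,fy=6,interpolation=cv2.INTER_CUBIC))
xi=(-.198,-.98);yd=(.024,1);B=(230,290,110,215)
for lo,hi,r,l in((158,174,9,'upsh'),(180,196,4.75,'uppin'),(53,69,9,'losh'),(75,91,4.75,'lopin')):
    fitf(S,l,B,lo,hi,r,(508,-129),xi,1,13 if r==9 else 8)
fitf(S,'kup',B,218,240,9,(508,-129),yd,4,13);fitf(S,'klo',B,113,135,9,(508,-129),yd,4,13)
```

```text
t 6.3 p [513.  -29.2 225.3] yaw -1.41 tilt [-0.0001  0.0002] F [-0.3 -0.1 -3.8] M [0.03 0.03 0.03] op 0.201 gf 60.3
tool shift [-1.7 -0.7  1.3]
upsh 23 [ 507.9 -129.4] res 0.83
uppin 19 [ 507.8 -129.3] res 0.57
losh 38 [ 507.5 -129.1] res 0.64
lopin 14 [ 507.4 -128.6] res 0.86
kup 51 [ 509.7 -126.3] res 1.2
klo 39 [ 509.1 -128.7] res 1.54
```

View pics/c2.png

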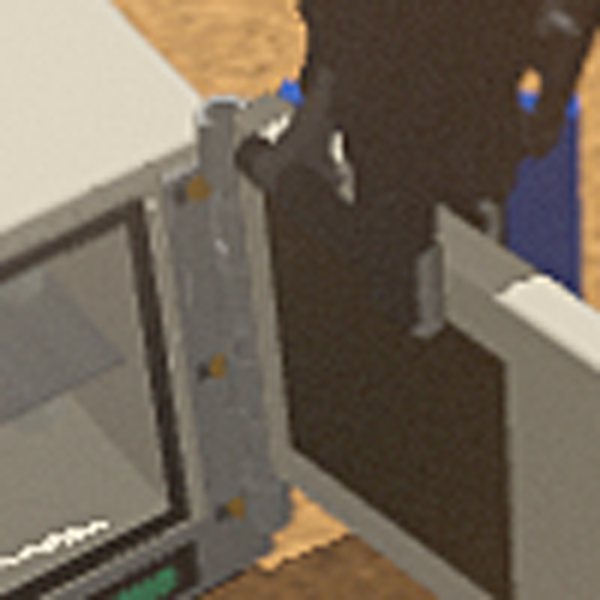

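The scene view shows the upper knuckle over the pin line at crop (220,110). The fits put it 1–2 mm off in x and about 1 mm off in y, so I'll correct that and lower to just past the tip height.

Call:
{"fn": "send_rows", "kwargs": {"motion": [[0,0,0,-1.2,-1.4,0,1],[0,0,0,0,0,2,1],[0,0,0,0,0,3,1],[0,0,0,0,0,3,1],[0,0,0,0,0,2,1],[0,0,0,0,0,2,1],[0,0,0,0,0,1,1],[0,0,0,0,0,1,1],[0,0,0,0,0,0,1],[0,0,0,0,0,0,1]]}}

```text
time_s: 7.35
eef_pos: [0.5117, -0.0307, 0.2114]
eef_rot: [0.0, 0.716, 0.698, 0.0]
wrist_force: [0.2, -0.2, -5.5]
opening: 0.201
grasp_force: 60.3
```

```bash
python3 -c "
from h import *
go(511,-31,185)"
```

```text
t 7.35 p [511.7 -30.7 211.4] yaw -1.43 tilt [ 0.0001 -0.    ] F [ 0.2 -0.2 -5.5] M [ 0.04 -0.04  0.01] op 0.201 gf 60.3
tool shift [-0.3 -0.7 26.4]
```

Call:
{"fn": "send_rows", "kwargs": {"motion": [[0,0,0,0,0,1,1],[0,0,0,0,0,1,1],[0,0,0,0,0,1,1],[0,0,0,0,0,1,1],[0,0,0,0,0,0,1],[0,0,0,0,0,0,1],[0,0,0,0,0,0,1],[0,0,0,0,0,0,1],[0,0,0,0,0,0,1],[0,0,0,0,0,0,1]]}}

```text
time_s: 8.35
eef_pos: [0.5117, -0.0307, 0.2073]
eef_rot: [0.0, 0.716, 0.698, -0.0]
wrist_force: [-0.7, -0.4, -4.6]
opening: 0.202
grasp_force: 60.3
```

```bash
python3 -c "
from h import *
go(511,-31,185)"
```

```text
t 8.35 p [511.7 -30.7 207.3] yaw -1.43 tilt [ 0. -0.] F [-0.7 -0.4 -4.6] M [-0.02 -0.    0.  ] op 0.202 gf 60.3
tool shift [-0.3 -0.6 22.3]
```

Call:
{"fn": "send_rows", "kwargs": {"motion": [[0,0,0,0,0,1,1],[0,0,0,0,0,1,1],[0,0,0,0,0,1,1],[0,0,0,0,0,0,1],[0,0,0,0,0,0,1],[0,0,0,0,0,0,1],[0,0,0,0,0,0,1],[0,0,0,0,0,0,1],[0,0,0,0,0,0,1],[0,0,0,0,0,0,1]]}}

```text
time_s: 9.35
eef_pos: [0.5116, -0.0307, 0.2043]
eef_rot: [-0.0, 0.716, 0.698, 0.0]
wrist_force: [1.1, -0.6, -3.8]
opening: 0.197
grasp_force: 60.3
```

```bash
python3 -c "
from h import *
go(511,-31,185)"
```

```text
t 9.35 p [511.6 -30.7 204.3] yaw -1.43 tilt [-0.  0.] F [ 1.1 -0.6 -3.8] M [-0.   -0.03  0.05] op 0.197 gf 60.3
tool shift [-0.3 -0.6 19.3]
```

Call:
{"fn": "send_rows", "kwargs": {"motion": [[0,0,0,0,0,1,1],[0,0,0,0,0,1,1],[0,0,0,0,0,1,1],[0,0,0,0,0,0,1],[0,0,0,0,0,0,1],[0,0,0,0,0,0,1],[0,0,0,0,0,0,1],[0,0,0,0,0,0,1],[0,0,0,0,0,0,1],[0,0,0,0,0,0,1]]}}

```text
time_s: 10.35
eef_pos: [0.5116, -0.0307, 0.2013]
eef_rot: [-0.0, 0.716, 0.698, -0.0]
wrist_force: [0.7, 0.5, -4.5]
opening: 0.2
grasp_force: 60.3
```

```bash
python3 -c "
from h import *
go(511,-31,185)
c,E=cam('scene');W=cloud(c,E);np.save('scene3.npy',W)
v,u=np.mgrid[:480,:640]
s=(u>325)&(u<400)&(v>120)&(v<260)&(W[...,2]>.22)&(W[...,2]<.26);P=W[s]*1000
cv2.imwrite('pics/c3.png',cv2.resize(c['color'][100:220,210:360,::-1],None,fx=5,fy=5,interpolation=cv2.INTER_CUBIC))"
```

```text
t 10.35 p [511.6 -30.7 201.3] yaw -1.43 tilt [-0.  0.] F [ 0.7  0.5 -4.5] M [-0.04 -0.01 -0.04] op 0.2 gf 60.3
tool shift [-0.3 -0.6 16.3]
```

View pics/c3.png

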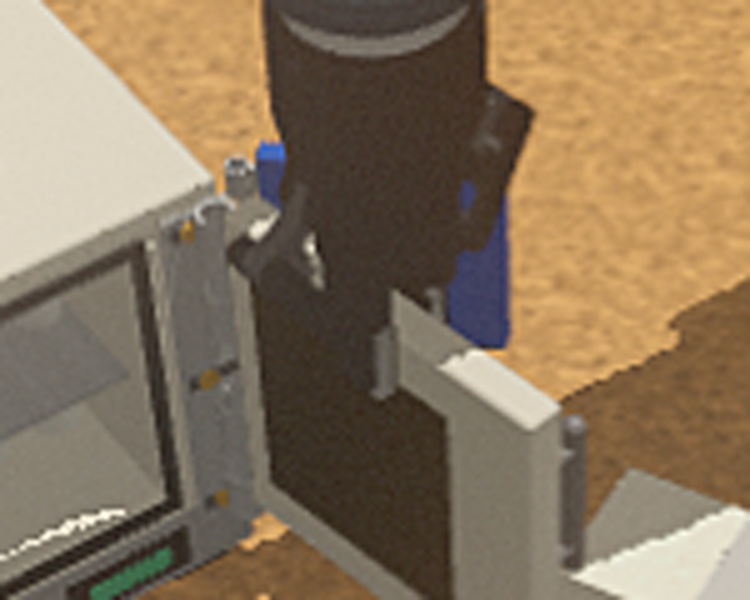

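The image shows the knuckle top at crop (212,208) lined up with the strip, and the force equals the door's weight, so both knuckles are past the tips. I'll keep lowering gently.

Call:
{"fn": "send_rows", "kwargs": {"motion": [[0,0,0,0,0,1.5,1],[0,0,0,0,0,1.5,1],[0,0,0,0,0,1.5,1],[0,0,0,0,0,1.5,1],[0,0,0,0,0,1.5,1],[0,0,0,0,0,1.5,1],[0,0,0,0,0,1,1],[0,0,0,0,0,1,1],[0,0,0,0,0,0,1],[0,0,0,0,0,0,1]]}}

```text
time_s: 11.4
eef_pos: [0.5117, -0.0307, 0.1903]
eef_rot: [0.0, 0.716, 0.698, 0.0]
wrist_force: [-0.7, 0.7, -4.6]
opening: 0.2
grasp_force: 60.3
```

Call:
{"fn": "send_rows", "kwargs": {"motion": [[0,0,0,0,0,0,1],[0,0,0,0,0,1,1],[0,0,0,0,0,0,1],[0,0,0,0,0,1,1],[0,0,0,0,0,0,1],[0,0,0,0,0,1,1],[0,0,0,0,0,0,1],[0,0,0,0,0,0,1],[0,0,0,0,0,0,1],[0,0,0,0,0,0,1]]}}

```text
time_s: 12.4
eef_pos: [0.5116, -0.0307, 0.1873]
eef_rot: [0.0, 0.716, 0.698, 0.0]
wrist_force: [0.7, -0.0, -4.7]
opening: 0.199
grasp_force: 60.3
```

```bash
python3 -c "
from h import *
go(511,-31,185)"
```

```text
t 12.4 p [511.6 -30.7 187.3] yaw -1.43 tilt [ 0. -0.] F [ 0.7 -0.  -4.7] M [ 0.05 -0.02 -0.03] op 0.199 gf 60.3
tool shift [-0.3 -0.6  2.3]
```

Call:
{"fn": "send_rows", "kwargs": {"motion": [[0,0,0,0,0,0.5,1],[0,0,0,0,0,0.5,1],[0,0,0,0,0,0.5,1],[0,0,0,0,0,0.5,1],[0,0,0,0,0,0,1],[0,0,0,0,0,0,1],[0,0,0,0,0,0,1],[0,0,0,0,0,0,1],[0,0,0,0,0,0,1],[0,0,0,0,0,0,1]]}}

```text
time_s: 13.4
eef_pos: [0.5116, -0.0307, 0.1853]
eef_rot: [0.0, 0.716, 0.698, -0.0]
wrist_force: [-0.6, 0.3, -4.0]
opening: 0.202
grasp_force: 60.4
```

Call:
{"fn": "send_rows", "kwargs": {"motion": [[0,0,0,0,0,0.5,1],[0,0,0,0,0,0.5,1],[0,0,0,0,0,0,1],[0,0,0,0,0,0,1],[0,0,0,0,0,0,1],[0,0,0,0,0,0,1],[0,0,0,0,0,0,1],[0,0,0,0,0,0,1],[0,0,0,0,0,0,1],[0,0,0,0,0,0,1]]}}

```text
time_s: 14.4
eef_pos: [0.5119, -0.0306, 0.1846]
eef_rot: [0.0, 0.716, 0.698, 0.0]
wrist_force: [-1.9, 4.0, 4.2]
opening: 0.202
grasp_force: 61.7
```

```bash
python3 -c "
from h import *
go(511,-31,185)"
```

```text
t 14.4 p [511.9 -30.6 184.6] yaw -1.43 tilt [0.0006 0.0001] F [-1.9  4.   4.2] M [ 0.15  0.25 -0.15] op 0.202 gf 61.7
tool shift [-0.4 -0.9 -0.4]
```

The weight is now on the shoulders and the estimated hung height is 72 mm, as expected. I'll release and rise.

Call:
{"fn": "send_rows", "kwargs": {"motion": [[0,0,0,0,0,-0.4,1],[0,0,0,0,0,0,0.4],[0,0,0,0,0,0,0.2],[0,0,0,0,0,0,0],[0,0,0,0,0,0,-0.3],[0,0,0,0,0,0,-0.6],[0,0,0,0,0,0,-1],[0,0,0,0,0,0,-1],[0,0,0,0,0,0,-1],[0,0,0,0,0,0,-1]]}}

```text
time_s: 15.4
eef_pos: [0.5116, -0.0307, 0.1847]
eef_rot: [0.0, 0.716, 0.698, -0.0]
wrist_force: [-0.7, -0.2, -0.0]
opening: 0.998
grasp_force: 0.0
```

Call:
{"fn": "send_rows", "kwargs": {"motion": [[0,0,0,0,0,-5,-1],[0,0,0,0,0,-15,-1],[0,0,0,0,0,-25,-1],[0,0,0,0,0,-25,-1],[0,0,0,0,0,-15,-1],[0,0,0,0,0,-5,-1],[0,0,0,0,0,0,1],[0,0,0,0,0,0,1],[0,0,0,0,0,0,1],[0,0,0,0,0,0,1]]}}

```text
time_s: 16.4
eef_pos: [0.5112, -0.0306, 0.2737]
eef_rot: [-0.001, 0.716, 0.698, -0.0]
wrist_force: [-0.6, -0.2, -0.1]
opening: 0.331
grasp_force: 0.0
```

Run:
```python
from fit import *
go(450,50,275)
c,E=cam('wrist');cv2.imwrite('pics/w3.png',c['color'][...,::-1]);W=cloud(c,E)*1000
s=(W[...,2]>208)&(W[...,2]<224)&(v<400)&(u>250)&(u<390);P=W[s];r=cv2.minAreaRect(P[:,:2].astype(np.float32));print(len(P),cv2.boxPoints(r).round(1).tolist(),r[2],np.median(P[:,2]))
```

```text
t 16.4 p [511.2 -30.6 273.7] yaw -1.43 tilt [-0.0017  0.0005] F [-0.6 -0.2 -0.1] M [-0.05  0.03  0.06] op 0.331 gf 0.0
tool shift [ 79.1 -63.2  -1.2]
7284 [[488.0, 50.79999923706055], [496.70001220703125, -150.3000030517578], [541.0, -148.39999389648438], [532.2999877929688, 52.70000076293945]] 2.472705125808716 213.69416896339968
```

View pics/w3.png

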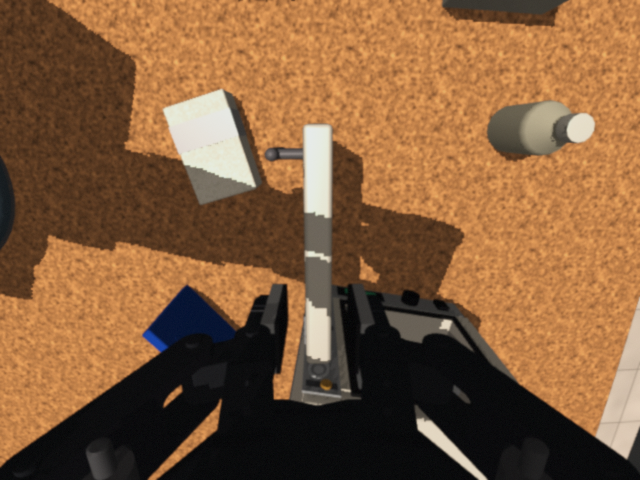

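The door hangs upright with the upper knuckle bore around its pin at (319,370), and the free edge and handle are at (318,125) and (270,153). Next I'll put the closed fingers on the outer side, between the hinge and the handle.

Call:
{"fn": "send_rows", "kwargs": {"motion": [[0,0,0,5,-12,0,1],[0,0,0,6,-18,0,1],[0,0,0,6,-15,0,1],[0,0,0,0,0,10,1],[0,0,0,0,0,20,1],[0,0,0,0,0,25,1],[0,0,0,0,0,25,1],[0,0,0,0,0,16,1],[0,0,0,0,0,8,1],[0,0,0,0,0,0,1]]}}

```text
time_s: 17.45
eef_pos: [0.4662, -0.0124, 0.1693]
eef_rot: [-0.001, 0.716, 0.698, -0.001]
wrist_force: [-0.8, -0.2, 0.3]
opening: 0.001
grasp_force: 0.0
```

```bash
cat > arc.py <<'E'
from h import *
import sys
def plan(psis,xd,rho=115,pin=(508.9,-129.9)):
    o,T=pose();p=T[:2,3]*1000;a=np.degrees(np.arctan2(T[1,1],T[0,1]))
    go(p[0],p[1],170)
    r=[]
    for ps in psis:
        c,s=np.cos(np.radians(ps)),np.sin(np.radians(ps))
        t=np.array(pin)+np.array([c*xd-s*rho,s*xd+c*rho]);d=t-p
        ca,sa=np.cos(np.radians(a)),np.sin(np.radians(a))
        r.append([0,0,round(a-ps,1),round(d@[-sa,ca],1),round(d@[ca,sa],1),0,1]);p=t;a=ps
    print(r)
E
python3 -c "
from arc import *
plan(np.linspace(-5,-41,10),-24)"
```

```text
t 17.45 p [466.2 -12.4 169.3] yaw -1.43 tilt [-0.0025  0.0007] F [-0.8 -0.2  0.3] M [ 0.02 -0.03 -0.05] op 0.001 gf 0.0
tool shift [ 0.  -0.  -0.7]
[[0, 0, np.float64(3.6), np.float64(-0.1), np.float64(28.8), 0, 1], [0, 0, np.float64(4.0), np.float64(1.4), np.float64(8.1), 0, 1], [0, 0, np.float64(4.0), np.float64(1.4), np.float64(8.1), 0, 1], [0, 0, np.float64(4.0), np.float64(1.4), np.float64(8.1), 0, 1], [0, 0, np.float64(4.0), np.float64(1.4), np.float64(8.1), 0, 1], [0, 0, np.float64(4.0), np.float64(1.4), np.float64(8.1), 0, 1], [0, 0, np.float64(4.0), np.float64(1.4), np.float64(8.1), 0, 1], [0, 0, np.float64(4.0), np.float64(1.4), np.float64(8.1), 0, 1], [0, 0, np.float64(4.0), np.float64(1.4), np.float64(8.1), 0, 1], [0, 0, np.float64(4.0), np.float64(1.4), np.float64(8.1), 0, 1]]
```

Call:
{"fn": "send_rows", "kwargs": {"motion": [[0,0,1.6,0,14,0,1],[0,0,1,0,8,0,1],[0,0,1,0,6.5,0,1],[0,0,4,1.4,8.1,0,1],[0,0,4,1.4,8.1,0,1],[0,0,4,1.4,8.1,0,1],[0,0,4,1.4,8.1,0,1],[0,0,4,1.4,8.1,0,1],[0,0,4,1.4,8.1,0,1],[0,0,4,1.4,8.1,0,1]]}}

```text
time_s: 18.45
eef_pos: [0.5528, -0.0212, 0.1713]
eef_rot: [0.0, 0.88, 0.476, 0.0]
wrist_force: [-0.5, -0.6, 1.4]
opening: -0.003
grasp_force: 0.5
```

```bash
python3 -c "
from arc import *
plan(np.linspace(-36,-72,10),-24)
S=cloud(*cam('scene'))*1000
v,u=np.mgrid[:480,:640];s=(S[...,2]>95)&(S[...,2]<215);P=S[s][:,:2]-(508,-129);r=np.hypot(*P.T);a=np.degrees(np.arctan2(-P[:,0],P[:,1]))
k=(r>150)&(r<179)&(a<10)&(a>-95);print('door psi hist',np.histogram(a[k],np.arange(-95,15,5)))"
```

```text
t 18.45 p [552.8 -21.2 171.3] yaw -33.2 tilt [ 0.0007 -0.0004] F [-0.5 -0.6  1.4] M [-0.03  0.12  0.02] op -0.003 gf 0.5
tool shift [-0.  -0.   1.3]
[[0, 0, np.float64(2.8), np.float64(1.0), np.float64(4.4), 0, 1], [0, 0, np.float64(4.0), np.float64(1.4), np.float64(8.1), 0, 1], [0, 0, np.float64(4.0), np.float64(1.4), np.float64(8.1), 0, 1], [0, 0, np.float64(4.0), np.float64(1.4), np.float64(8.1), 0, 1], [0, 0, np.float64(4.0), np.float64(1.4), np.float64(8.1), 0, 1], [0, 0, np.float64(4.0), np.float64(1.4), np.float64(8.1), 0, 1], [0, 0, np.float64(4.0), np.float64(1.4), np.float64(8.1), 0, 1], [0, 0, np.float64(4.0), np.float64(1.4), np.float64(8.1), 0, 1], [0, 0, np.float64(4.0), np.float64(1.4), np.float64(8.1), 0, 1], [0, 0, np.float64(4.0), np.float64(1.4), np.float64(8.1), 0, 1]]
door psi hist (array([  0,   0,   0,   0,   0,   0,   0,   0,   0,   0,  34, 229,  83,
       145,  40,   0,   0,   0,   0,   0,   0]), array([-95, -90, -85, -80, -75, -70, -65, -60, -55, -50, -45, -40, -35,
       -30, -25, -20, -15, -10,  -5,   0,   5,  10]))
```

Call:
{"fn": "send_rows", "kwargs": {"motion": [[0,0,2.8,1,4.5,0,1],[0,0,4,1.4,8.1,0,1],[0,0,4,1.4,8.1,0,1],[0,0,4,1.4,8.1,0,1],[0,0,4,1.4,8.1,0,1],[0,0,4,1.4,8.1,0,1],[0,0,4,1.4,8.1,0,1],[0,0,4,1.4,8.1,0,1],[0,0,4,1.4,8.1,0,1],[0,0,4,1.4,8.1,0,1]]}}

```text
time_s: 19.5
eef_pos: [0.6108, -0.0715, 0.1711]
eef_rot: [0.0, 0.988, 0.157, 0.0]
wrist_force: [0.2, 0.4, 0.2]
opening: 0.002
grasp_force: 0.3
```

```bash
python3 -c "
from arc import *
plan(np.linspace(-74,-96,10),-24)"
```

```text
t 19.5 p [610.8 -71.5 171.1] yaw -71.91 tilt [ 0.0005 -0.    ] F [0.2 0.4 0.2] M [ 0.04  0.   -0.  ] op 0.002 gf 0.3
tool shift [-0.  -0.   1.1]
[[0, 0, np.float64(2.1), np.float64(0.8), np.float64(4.1), 0, 1], [0, 0, np.float64(2.4), np.float64(0.9), np.float64(4.9), 0, 1], [0, 0, np.float64(2.4), np.float64(0.9), np.float64(4.9), 0, 1], [0, 0, np.float64(2.4), np.float64(0.9), np.float64(4.9), 0, 1], [0, 0, np.float64(2.4), np.float64(0.9), np.float64(4.9), 0, 1], [0, 0, np.float64(2.4), np.float64(0.9), np.float64(4.9), 0, 1], [0, 0, np.float64(2.4), np.float64(0.9), np.float64(4.9), 0, 1], [0, 0, np.float64(2.4), np.float64(0.9), np.float64(4.9), 0, 1], [0, 0, np.float64(2.4), np.float64(0.9), np.float64(4.9), 0, 1], [0, 0, np.float64(2.4), np.float64(0.9), np.float64(4.9), 0, 1]]
```

Call:
{"fn": "send_rows", "kwargs": {"motion": [[0,0,2.1,0.8,4.1,0,1],[0,0,2.4,0.9,4.9,0,1],[0,0,2.4,0.9,4.9,0,1],[0,0,2.4,0.9,4.9,0,1],[0,0,2.4,0.9,4.9,0,1],[0,0,2.4,0.9,4.9,0,1],[0,0,2.4,0.9,4.9,0,1],[0,0,2.4,0.9,4.9,0,1],[0,0,2.4,0.9,4.9,0,1],[0,0,2.4,0.9,4.9,0,1]]}}

```text
time_s: 20.5
eef_pos: [0.6256, -0.1177, 0.171]
eef_rot: [-0.0, 0.999, -0.048, 0.0]
wrist_force: [0.1, 0.1, 0.9]
opening: 0.003
grasp_force: 0.5
```

```bash
cat > ang.py <<'E'
from arc import *
plan([-101.4],-24)
c,E=cam('scene');cv2.imwrite('pics/s9.png',c['color'][...,::-1]);S=cloud(c,E)*1000
P=S[(S[...,2]>60)&(S[...,2]<210)][:,:2]-(508,-129)
X=np.array([-.198,-.98]);Y=np.array([.98,-.198]);q=P@np.c_[X,Y]
k=(q[:,1]>135)&(q[:,1]<178)&(q[:,0]<5)&(q[:,0]>-24);q=q[k]
for lo in(20,60,100,135,165): 
    t=(P@np.c_[X,Y]);t=t[(t[:,1]>lo)&(t[:,1]<lo+12)&(t[:,0]<5)&(t[:,0]>-30)];print(lo,len(t),np.percentile(t[:,0],[20,50,80]).round(1) if len(t) else '')
E
python3 ang.py
```

```text
t 20.5 p [ 625.6 -117.7  171. ] yaw -95.55 tilt [0.0003 0.    ] F [0.1 0.1 0.9] M [ 0.11 -0.01  0.01] op 0.003 gf 0.5
tool shift [-0.  0.  1.]
[[0, 0, np.float64(5.9), np.float64(1.9), np.float64(11.3), 0, 1]]
20 276 [-10.9  -9.4  -8. ]
60 239 [-11.6 -10.1  -8.7]
100 152 [-12.4 -11.1 -10.1]
135 304 [-12.6 -11.3  -9.7]
165 335 [-13.  -11.6  -9.9]
```

By depth the door is about 1° from shut, so I'll finish with small steps and watch the force.

Call:
{"fn": "send_rows", "kwargs": {"motion": [[0,0,0,0,0.5,0,1],[0,0,0,0,0.5,0,1],[0,0,0,0,0.5,0,1],[0,0,0,0,0,0,1],[0,0,0,0,0,0,1],[0,0,0,0,0,0,1],[0,0,0,0,0,0,1],[0,0,0,0,0,0,1],[0,0,0,0,0,0,1],[0,0,0,0,0,0,1]]}}

```text
time_s: 21.55
eef_pos: [0.6254, -0.1191, 0.1708]
eef_rot: [0.0, 0.999, -0.048, 0.0]
wrist_force: [1.0, 3.0, 1.8]
opening: 0.002
grasp_force: 1.5
```

Call:
{"fn": "send_rows", "kwargs": {"motion": [[0,0,0,0,0.5,0,1],[0,0,0,0,0,0,1],[0,0,0,0,0.5,0,1],[0,0,0,0,0,0,1],[0,0,0,0,0,0,1],[0,0,0,0,0,0,1],[0,0,0,0,0,0,1],[0,0,0,0,0,0,1],[0,0,0,0,0,0,1],[0,0,0,0,0,0,1]]}}

```text
time_s: 22.55
eef_pos: [0.6253, -0.1196, 0.1708]
eef_rot: [-0.0, 0.999, -0.048, 0.0]
wrist_force: [2.9, 3.7, 2.7]
opening: -0.001
grasp_force: 2.4
```

```bash
python3 ang.py
```

```text
t 22.55 p [ 625.3 -119.6  170.8] yaw -95.51 tilt [0.0003 0.0006] F [2.9 3.7 2.7] M [ 0.52 -0.27 -0.01] op -0.001 gf 2.4
tool shift [-0.   0.   0.8]
[[0, 0, np.float64(5.9), np.float64(1.9), np.float64(9.3), 0, 1]]
20 284 [-10.7  -9.2  -7.8]
60 249 [-10.3  -9.   -7.7]
100 149 [-10.5  -9.3  -8. ]
135 308 [-10.1  -8.8  -7.7]
165 340 [-10.1  -8.8  -7.4]
```

The outer face is flat at -9 mm across its width and the contact force is about 5 N, so the door is shut. I'll back away and check.

Call:
{"fn": "send_rows", "kwargs": {"motion": [[0,0,0,0,-4,0,1],[0,0,0,0,-12,0,1],[0,0,0,0,-15,0,1],[0,0,0,0,-15,-10,1],[0,0,0,0,-10,-30,1],[0,0,0,0,0,-40,1],[0,0,0,0,0,-40,1],[0,0,0,0,0,-20,1],[0,0,0,0,0,0,1],[0,0,0,0,0,0,1]]}}

```text
time_s: 23.6
eef_pos: [0.6305, -0.0634, 0.3108]
eef_rot: [0.0, 0.999, -0.048, 0.0]
wrist_force: [0.0, -0.0, 0.4]
opening: -0.001
grasp_force: 0.0
```

```bash
python3 ang.py
```

```text
t 23.6 p [630.5 -63.4 310.8] yaw -95.48 tilt [ 0.0003 -0.0001] F [ 0.  -0.   0.4] M [-0.05 -0.01  0.06] op -0.001 gf 0.0
tool shift [ -0.   -0.  140.8]
[[0, 0, np.float64(5.9), np.float64(2.2), np.float64(65.8), 0, 1]]
20 280 [-11.   -9.7  -8.4]
60 297 [-11.4 -10.2  -8.7]
100 299 [-12.5 -11.4 -10. ]
135 297 [-13.  -11.7 -10.5]
165 329 [-13.7 -12.3 -11. ]
```

View pics/s9.png

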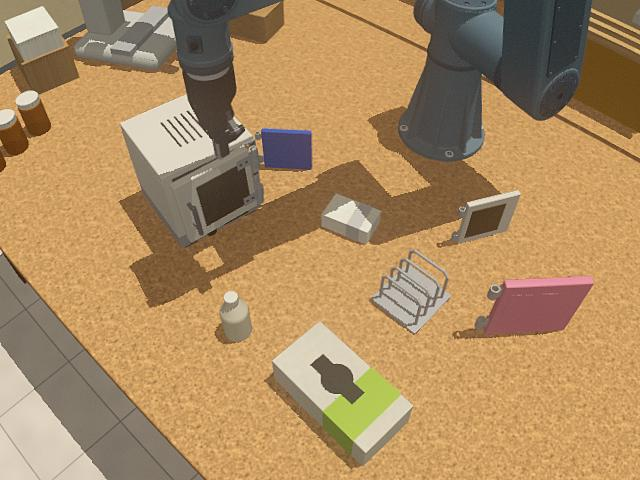

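The door is shut on the incubator, with the bottle, carton and glove box undisturbed. After release it rebounded to about 0.018 rad, inside the limit. I'll wait a second and check that it has settled and hangs at the right height.

Call:
{"fn": "send_rows", "kwargs": {"motion": [[0,0,0,0,0,0,1],[0,0,0,0,0,0,1],[0,0,0,0,0,0,1],[0,0,0,0,0,0,1],[0,0,0,0,0,0,1],[0,0,0,0,0,0,1],[0,0,0,0,0,0,1],[0,0,0,0,0,0,1],[0,0,0,0,0,0,1],[0,0,0,0,0,0,1]]}}

```text
time_s: 24.65
eef_pos: [0.6306, -0.0644, 0.3107]
eef_rot: [0.0, 0.999, -0.048, 0.0]
wrist_force: [0.9, -0.1, 0.2]
opening: 0.0
grasp_force: 0.0
```

```bash
cat >> ang.py <<'E'
Q=S[(S[...,2]>195)&(S[...,2]<230)];t=(Q[:,:2]-(508,-129))@np.c_[X,Y]
for lo in(20,70,150):
    k=(abs(t[:,0])<6)&(t[:,1]>lo)&(t[:,1]<lo+25);print('topz',lo,k.sum(),np.median(Q[k,2]).round(1))
E
python3 ang.py
```

```text
t 24.65 p [630.6 -64.4 310.7] yaw -95.53 tilt [ 0.0001 -0.    ] F [ 0.9 -0.1  0.2] M [-0.    0.    0.01] op 0.0 gf 0.0
tool shift [ -0.    0.  140.7]
[[0, 0, np.float64(5.9), np.float64(2.0), np.float64(64.8), 0, 1]]
20 270 [-11.1  -9.6  -8.1]
60 289 [-11.9 -10.5  -9. ]
100 304 [-12.6 -11.3  -9.9]
135 300 [-13.3 -12.1 -10.8]
165 334 [-13.6 -12.3 -11.1]
topz 20 55 216.7
topz 70 53 215.2
topz 150 55 213.1
```

```bash
python3 -c "
from bench import ctrl
print(ctrl.hand_in())"
```

```text
the job is handed in; nothing more can be done
None
```

I hung the door on both pins and swung it shut, settled about 0.02 rad from fully closed (limit 0.06). The arm is clear, the bottle, carton and glove box look untouched, and the job was handed in at about 25 s; no verdict came back.

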